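# Open the jar of nuts

## Task

Two clear jars stand in holders that brace them; find the one with steel nuts in it and unscrew its tight cap, leaving the jar seated in its holder. As soon as the threads let go, lift the cap straight off and finish while still holding it, level and still, centred over the open mouth with its lower edge about 2 cm above the rim. Leave the empty jar shut and the other things on the desk where they are.

Things in the scene. Friction and masses are not known exactly. Their poses are not given: they have to be found in the camera images.
- jar_nuts: THE JAR WITH DARK STEEL HEX NUTS in it: clear plastic jar: square body 60 x 60 mm, 70 mm high, round neck 41 mm wide, mouth 106 mm above its underside. Loose (0.35 to 0.65 kg) in a socket that keeps it from turning (1.5 mm play each side) but not from being lifted out. Origin: centre of its underside, z up, x and y square to its sides. 
- jar_empty: the EMPTY jar: clear plastic jar: square body 60 x 60 mm, 70 mm high, round neck 41 mm wide, mouth 106 mm above its underside. Loose (0.35 to 0.65 kg) in a socket that keeps it from turning (1.5 mm play each side) but not from being lifted out. Origin: centre of its underside, z up, x and y square to its sides. 
- cap_nuts: cap of the jar with nuts: black plastic, round, 64 mm wide, 23 mm high, ribbed side, 50 g. Origin: centre of its lower edge, 86 mm above the jar's underside when shut (16 mm above the jar's square shoulder); z up. Loosens anticlockwise from above, about 0.4 N m all the way (a 40 N grip turns it). Held down until turned 0.96 rad; free to lift from 1.05 to 1.6 rad; stop at 1.65 rad. Does not rise as it turns.
- cap_empty: cap of the empty jar, made the same. Caps have 2 mm of sideways play on the neck; with the jar shut, the cap's x axis is parallel to the jar's and its top is 115 mm above the desk.
- jar_nuts_mouth (a point): centre of the mouth (top rim of the neck) of the jar with the nuts, 106 mm above the jar's underside; z up. The shut cap's lower edge is 20 mm below it.
- holder_nuts: jar holder screwed to the desk under the jar with the nuts: steel plate 112 x 82 x 6 mm with a square aluminium socket, 75 mm outside, 63 mm inside, rim 28 mm high, floor 6 mm high; origin: centre of its underside.
- holder_empty: the same holder, under the empty jar.
- pen: black pen 145 mm long, lying loose on the desk between the two holders; a bystander. Origin: its middle, underside.
- hex_key: bent hex key 86 mm long, lying loose to the right of the holders; a bystander. Origin: its middle, underside.
- tape_measure: pocket tape measure 36 x 84 x 62 mm, standing loose beyond the holders on the left; a bystander. Origin: centre of its underside.
Mind the look-alikes: they are no part of the job. What is shaped like the cap_nuts but purple or turquoise is not meant.

How it is judged:
By the outcome, as a careful person would: the job done as asked, in the order asked, and still so for the second after the job is handed in, while the arm keeps its last pose, push and grip.
It also fails if it takes over 48 s, if anything falls off the work surface, if the arm or the gripper's body presses on something with over 40 N, if the wrist force passes 120 N, or if a joint passes its speed limit or range.

## Robot

A 6-joint arm with a two-finger parallel gripper is mounted at the origin on a cart in front of the work surface, level with it; the furniture and walls round the work are solid. World frame = base frame: x ahead of the robot, y to its left, z up, the work surface at z = 0. Lengths are in m, angles in rad, forces in N, time in s.
With the tool pointing down it reaches from about 0.3 to 0.775 m from the base axis. Payload 14.6 kg.
Tool frame: the origin (TCP) lies on the mounting face of the last link; the fingertips stand 199 mm ahead of it and the grasp point (between the pads) lies 180 mm ahead of it; z points along the fingers, y is the line along which they close (so a half turn about z gives the same grasp; the last joint's range is limited). The gripper opens to 94 mm and grips with 3 to 60 N. Pads are 16 mm wide; open, the fingers measure 119 mm over their backs; the gripper's body (75 mm by 177 mm) begins 78 mm behind the grasp point.
Start: joints at [-1.4, 0.3, 1.521, -0, 1.321, -0.067], TCP at [0.13, -0.535, 0.405] pointing down, gripper open.
Joint ranges: [-3.03, 3.03], [-0.79, 2.21], [0.23, 2.52], [-1.04, 4.18], [0, 3.07], [-2.55, 2.55]. Speed limits (rad/s): [2.22, 2.22, 2.57, 3.14, 3.14, 3.14].

## Interface

Orientations are given as [roll, pitch, yaw] about the fixed x, y, z axes, in that order (R = Rz(yaw) Ry(pitch) Rx(roll)).
In Python, from bench import get_obs, grab_frame, camera_model, job_done, trace gives the robot as it stands. The module is installed in compiled form; this text tells all that it offers.
- The arm moves only by the tool play_rows, never from a script. Its argument "moves" is a list that holds one entry, the list of rows, each a list of 7 numbers: the shift along the tool's x, y, z in m, then the turn, a rotation vector about the tool's x, y, z in degrees, then the opening in per cent of the stroke, from 0 (shut) to 100 (fully open). A call has 1 to 8 rows; each row shifts and turns the commanded pose from where the row before left it, along the tool's axes as they then stand; what a row does not reach is not made up. A row lasts 1/10 s, in which the tool goes at most 50 mm and 8.59 degrees, less where a joint would pass 70% of its speed; a pose out of reach is approached as far as the arm can. A call is refused whole if a number of a shift passes 0.05 or a number of a turn 8.59, either way. A call with a gripper value outside its range is refused whole. The fingers move at their own pace and stop on an object; "grip_force" is the grip in N (left out, the last holds). Time passes only in rows, so rows that do not move let the fingers close. It gives the time, the measured TCP pose, the force, the opening and the grip force at its end, in the units of the state.
- get_obs(): the state, without advancing time (a new reading comes with each control period).
- grab_frame(name): name is "scene" or "top"; returns (picture, depth): 420x560x3 uint8, blue, green, red; 420x560 float32, m along the optical axis (not along the pixel's ray), 0 where there is no reading.
- camera_model(name): a dict with "intrinsics" (3x3 intrinsics, pixels), "world_to_cam" (4x4, takes a point from world to camera coordinates). Camera axes: x right, y up, looking along -z (the intrinsics and any distortion apply to the point x, -y, -z); pixel columns grow to the right and rows downward; lengths in m; the calibration is good to about 2 mm. A picture is of the moment at which its call begins. camera_model takes no time and is no camera call.
- job_done(): hands the job in; it is judged then, once.
Trained networks look in the newest picture that a camera, given by its name, has taken for a name from the list of things; names that differ only in an ending like _2 or _b are one class to them, and where a whole thing is asked for, a point or a joint stands for the part that bears it (a point fixed in the world has none). Each returns a list of dicts, best first, with "p" (0 to 1); they miss things now and then, are a little off and sometimes report something else, mostly with a low value. They report only what shows in the picture. A call takes as long as a camera call. They do not tell look-alikes from the thing itself.
- trace(camera, query): "pixels" (420x560 bool, what is visible of it) and "pixel" ([column, row] in pixels, amid what is visible of it).
The state is a dict: "clock": time; "qpos": joint angles; "dq": joint speeds; "joint_torque": joint torques, N m; "tool_pos": TCP position; "tool_rot": TCP orientation; "contact_force": force on the tool from outside, world axes, zero at the start; "torque": the same for the moment, N m; "grip_width": finger opening in m; "finger_force": force on a finger pad.
Only numpy, scipy, OpenCV 4.12 (cv2) and the standard library are available. Lean on these libraries where they do the work, as an engineer would, in place of code of your own. Each camera call takes 0.05 s, during which the arm holds its last target. There are 200 camera calls.

## Working session

There is one attempt and no reset: what is moved stays moved. The work goes in short steps, Python scripts to look and compute and a tool call to move; the robot and the scene stay as the last step left them, time stands still between calls to the robot, and variables do not carry over. Pictures are saved under pics/ and viewed, at most 10 in all, crops included, and the job is handed in when it is done.

Besides the shell and the picture viewer there is one more tool, called as name(argument=value, ...), one argument or row to a line, values as JSON. play_rows: Moves the arm, as the interface text tells. Its arguments: {"type":"object","properties":{"moves":{"type":"array"},"grip_force":{"type":"number"}},"required":["moves"]}

```bash
mkdir -p pics; cat > h.py <<'E'
import numpy as np,cv2
from bench import *
def world(cam,u,v,d):
    m=camera_model(cam);K=np.array(m["intrinsics"]);T=np.linalg.inv(np.array(m["world_to_cam"]))
    u=np.asarray(u,float);v=np.asarray(v,float)
    p=np.stack([(u-K[0,2])/K[0,0]*d,-(v-K[1,2])/K[1,1]*d,-d,np.ones_like(d)],-1)
    return (p@T.T)[...,:3]
def cloud(cam,mask,dep):
    v,u=np.nonzero(mask&(dep>0));return world(cam,u,v,dep[v,u])
E
python3 - <<'E'
from h import *
ims=[]
for c in("top","scene"):
    im,d=grab_frame(c);cv2.imwrite(f"pics/{c}0.png",im);np.save(c+"0.npy",d);print(c,camera_model(c))
    for q in("cap_nuts","jar_nuts"):
        for r in trace(c,q):
            P=cloud(c,r["pixels"],d)
            print(c,q,round(r["p"],2),r["pixel"],r["pixels"].sum(),np.median(P,0).round(3),np.percentile(P[:,2],[5,95]).round(3))
print(get_obs())
E
```

```text
top {'intrinsics': array([[411.24460199,   0.        , 287.13459074],
       [  0.        , 411.24460199, 214.94168358],
       [  0.        ,   0.        ,   1.        ]]), 'world_to_cam': array([[-0.02505652, -0.99967752,  0.00412549, -0.00704457],
       [ 0.99410527, -0.02448099,  0.1056191 , -0.5837967 ],
       [-0.10548404,  0.00674762,  0.9943981 , -1.28725773],
       [ 0.        ,  0.        ,  0.        ,  1.        ]])}
top cap_nuts 0.76 [387.2, 213.5] 326 [ 0.572 -0.342  0.025] [0.013 0.029]
top cap_nuts 0.75 [378.2, 264.9] 312 [ 0.42  -0.304  0.025] [0.02  0.029]
top cap_nuts 0.6 [313.9, 218.2] 280 [ 0.571 -0.115  0.025] [0.021 0.03 ]
top cap_nuts 0.59 [354.4, 229.6] 430 [ 0.531 -0.225  0.117] [0.026 0.121]
top jar_nuts 0.63 [348.5, 233.9] 98 [ 0.524 -0.198  0.07 ] [0.023 0.087]
scene {'intrinsics': array([[406.62191473,   0.        , 277.65845069],
       [  0.        , 406.62191473, 207.88263294],
       [  0.        ,   0.        ,   1.        ]]), 'world_to_cam': array([[ 0.85268765, -0.52204877,  0.01971909, -0.50500848],
       [ 0.35179755,  0.60169393,  0.717079
[... 507 characters left out ...]
 [0.029 0.08 ]
{'clock': 0.3, 'qpos': array([-1.39960808e+00,  3.00108369e-01,  1.52116779e+00,  2.07538124e-05,
        1.32070403e+00, -6.65933428e-02]), 'dq': array([ 0.00037242, -0.00163258, -0.00250597, -0.00276875,  0.00079906,
       -0.00114198]), 'joint_torque': array([-1.89392660e-03, -5.31161642e+01, -3.52479744e+01,  7.07079121e-02,
        2.25917296e-02, -5.57418184e-05]), 'tool_pos': array([ 0.12955179, -0.53451663,  0.40446019]), 'tool_rot': array([-3.14120731e+00, -4.58499427e-05,  2.37776438e-01]), 'contact_force': array([-0.12290162, -0.52050618, -0.24931025]), 'torque': array([ 0.00142102, -0.02920059, -0.00127107]), 'finger_force': 0.0, 'grip_width': 0.09399856295116304}
```

View pics/scene0.png

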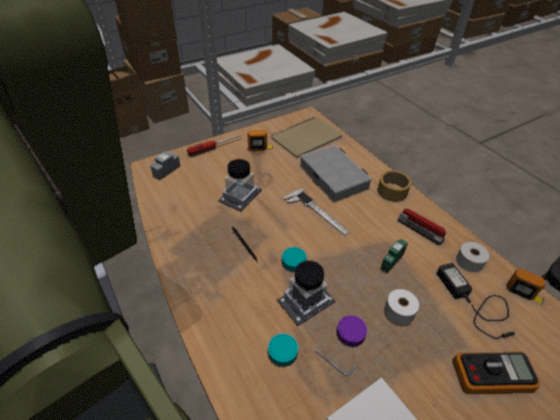

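View pics/top0.png

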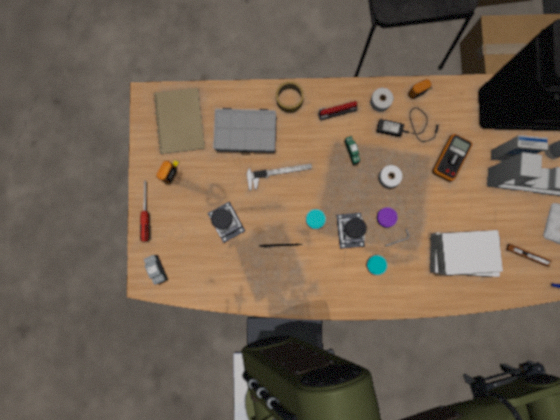

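The scene view shows two black-capped jars at (239,170) and (309,274). Teal look-alikes are at (294,259) and (283,349), and a purple one is at (352,330). I'll enlarge both jars to see which holds the nuts.

```bash
python3 - <<'E'
from h import *
im=cv2.imread("pics/scene0.png")
a=im[155:213,210:268];b=im[258:325,275:342]
f=lambda x:cv2.resize(x,(400,400),interpolation=cv2.INTER_CUBIC)
cv2.imwrite("pics/crop.png",cv2.convertScaleAbs(np.hstack([f(a),f(b)]),alpha=1.5,beta=10))
K=0
for c in("top","scene"):
    d=np.load(c+"0.npy");H,W=d.shape
    v,u=np.mgrid[:H,:W];P=world(c,u,v,d)
    for n,x,y in(("R",.525,-.228),("L",.525,.2)):
        m=(d>0)&(P[...,2]>.108)&(P[...,2]<.13)&(np.hypot(P[...,0]-x,P[...,1]-y)<.1)
        Q=P[m]
        if len(Q)>10:
            cc,r=cv2.minEnclosingCircle(Q[:,:2].astype(np.float32));print(c,n,len(Q),"mean",Q.mean(0).round(4),"circ",np.round(cc,4),round(r,4))
        # plate / rims: desk holder, orientation
        m=(d>0)&(P[...,2]>.003)&(P[...,2]<.02)&(np.hypot(P[...,0]-x,P[...,1]-y)<.085)
        Q=P[m].astype(np.float32)
        if len(Q)>10:print("  plate",len(Q),cv2.minAreaRect(Q[:,:2]))
        m=(d>0)&(P[...,2]>.022)&(P[...,2]<.035)&(np.hypot(P[...,0]-x,P[...,1]-y)<.065)
        Q=P[m].astype(np.float32)
        if len(Q)>10:print("  rim",len(Q),cv2.minAreaRect(Q[:,:2]))
E
```

```text
top R 359 mean [ 0.5323 -0.2258  0.1173] circ [ 0.5328 -0.2261] 0.0319Traceback (most recent call last):
  File "<stdin>", line 18, in <module>
cv2.error: OpenCV(4.12.0) /io/opencv/modules/imgproc/src/convhull.cpp:143: error: (-215:Assertion failed) total >= 0 && (depth == CV_32F || depth == CV_32S) in function 'convexHull'
```

View pics/crop.png

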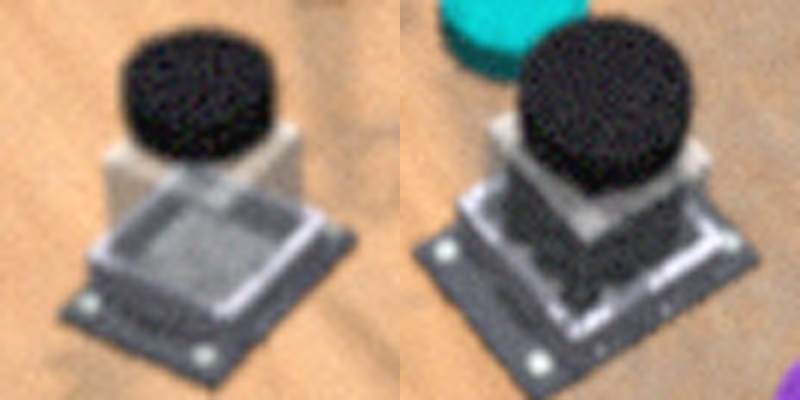

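Left crop is the jar at (239,170), which is clear and empty. Right crop is the jar at (309,274), filled with dark nuts, so that is the target. Next I'll refine its cap centre.

```bash
cat >> h.py <<'E'
def todo(x,y,z):
    from scipy.spatial.transform import Rotation as R
    o=get_obs();M=R.from_euler("xyz",o["tool_rot"]).as_matrix()
    print("tool",o["tool_pos"].round(4),o["tool_rot"].round(4),"shift tool axes",(M.T@(np.array([x,y,z])-o["tool_pos"])).round(4))
E
python3 - <<'E'
from h import *
for c in("top","scene"):
    d=np.load(c+"0.npy");H,W=d.shape
    v,u=np.mgrid[:H,:W];P=world(c,u,v,d)
    x,y=.532,-.226
    for n,lo,hi,rad in(("cap",.108,.125,.05),("plate",.003,.017,.085),("rim",.022,.037,.06)):
        Q=P[(d>0)&(P[...,2]>lo)&(P[...,2]<hi)&(np.hypot(P[...,0]-x,P[...,1]-y)<rad)].astype(np.float32)
        if len(Q)>10:
            print(c,n,len(Q),np.median(Q,0).round(4),cv2.minEnclosingCircle(Q[:,:2].copy()) if n=="cap" else cv2.minAreaRect(Q[:,:2].copy()))
todo(.531,-.226,.404)
E
```

```text
top cap 359 [ 0.5326 -0.2258  0.1173] ((0.532789945602417, -0.22611096501350403), 0.03192024677991867)
top plate 640 [ 0.5235 -0.2218  0.0055] ((0.5324176549911499, -0.22567516565322876), (0.16532695293426514, 0.16529232263565063), 78.28099822998047)
top rim 121 [ 0.5146 -0.1974  0.0292] ((0.5326783657073975, -0.2256062626838684), (0.07456649094820023, 0.07394309341907501), 3.8543052673339844)
scene cap 605 [ 0.5279 -0.2293  0.1163] ((0.5303602814674377, -0.22629940509796143), 0.03353460505604744)
scene plate 598 [ 0.4925 -0.2494  0.0069] ((0.5307561755180359, -0.23028014600276947), (0.1503322720527649, 0.16480214893817902), 49.05876922607422)
scene rim 338 [ 0.5027 -0.2553  0.0287] ((0.529674232006073, -0.226926788687706), (0.07511961460113525, 0.07641399651765823), 4.571566581726074)
tool [ 0.1296 -0.5345  0.4045] [-3.1412 -0.      0.2378] shift tool axes [ 0.4628 -0.2053  0.0006]
```

play_rows(
  moves=[
    [[0.029,-0.0128,0,0,0,0,100],[0.029,-0.0128,0,0,0,0,100],[0.029,-0.0128,0,0,0,0,100],[0.029,-0.0128,0,0,0,0,100],[0.029,-0.0128,0,0,0,0,100],[0.029,-0.0128,0,0,0,0,100],[0.029,-0.0128,0,0,0,0,100],[0.029,-0.0128,0,0,0,0,100]],
  ],
)

```text
clock: 1.1
tool_pos: [0.3318, -0.3794, 0.4047]
tool_rot: [3.141, -0.0, 0.238]
contact_force: [-0.4, -0.2, 0.7]
grip_width: 0.0937
finger_force: 0.0
```

play_rows(
  moves=[
    [[0.029,-0.0128,0,0,0,0,100],[0.029,-0.0128,0,0,0,0,100],[0.029,-0.0128,0,0,0,0,100],[0.029,-0.0128,0,0,0,0,100],[0.029,-0.0128,0,0,0,0,100],[0.029,-0.0128,0,0,0,0,100],[0.029,-0.0128,0,0,0,0,100],[0,0,0,0,0,0,100]],
  ],
)

```text
clock: 1.9
tool_pos: [0.509, -0.2434, 0.4043]
tool_rot: [-3.141, -0.0, 0.241]
contact_force: [-1.1, -1.0, -0.1]
grip_width: 0.0944
finger_force: 0.0
```

```bash
python3 - <<'E'
from h import *
todo(.5315,-.226,.284);o=get_obs();print(o["clock"],o["qpos"])
im,d=grab_frame("scene");cv2.imwrite("pics/s1.png",im)
E
```

```text
tool [ 0.509  -0.2434  0.4043] [-3.1411e+00 -1.0000e-04  2.4080e-01] shift tool axes [ 0.026  -0.0115  0.1203]
1.9 [-5.11033770e-01  3.31986246e-01  1.47984209e+00  4.34495942e-04
  1.33008877e+00  8.18870848e-01]
```

View pics/s1.png

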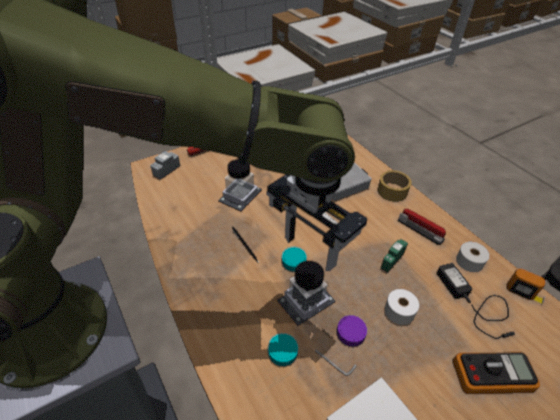

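The gripper is above and just behind the target jar at (309,275), with its fingers at (290,220) and (332,250). I'll correct sideways, then descend.

play_rows(
  moves=[
    [[0.013,-0.0058,0,0,0,0,100],[0.013,-0.0057,0,0,0,0,100],[0,0,0.025,0,0,0,100],[0,0,0.025,0,0,0,100],[0,0,0.02,0,0,0,100],[0,0,0,0,0,0,100],[0,0,0,0,0,0,100]],
  ],
)

```text
clock: 2.65
tool_pos: [0.53, -0.2282, 0.3353]
tool_rot: [3.141, -0.0, 0.238]
contact_force: [-0.3, -0.6, 1.3]
grip_width: 0.0943
finger_force: 0.0
```

```bash
python3 - <<'E'
from h import *
todo(.5315,-.226,.285)
E
```

```text
tool [ 0.53   -0.2282  0.3353] [ 3.1414e+00 -3.0000e-04  2.3750e-01] shift tool axes [ 0.002  -0.0018  0.0503]
```

Fingers clear the cap by about 15 mm on each side. I'll descend 50 mm, then close gently.

play_rows(
  moves=[
    [[0.002,-0.0018,0.01,0,0,0,100],[0,0,0.01,0,0,0,100],[0,0,0.01,0,0,0,100],[0,0,0.01,0,0,0,100],[0,0,0.01,0,0,0,100],[0,0,0,0,0,0,100],[0,0,0,0,0,0,100]],
  ],
)

```text
clock: 3.35
tool_pos: [0.5312, -0.226, 0.2846]
tool_rot: [-3.141, 0.0, 0.238]
contact_force: [-0.3, -0.6, -0.4]
grip_width: 0.094
finger_force: 0.0
```

play_rows(
  moves=[
    [[0,0,0,0,0,0,60],[0,0,0,0,0,0,60],[0,0,0,0,0,0,60],[0,0,0,0,0,0,60],[0,0,0,0,0,0,60],[0,0,0,0,0,0,60]],
  ],
  grip_force=5,
)

```text
clock: 3.95
tool_pos: [0.5312, -0.226, 0.2848]
tool_rot: [3.141, -0.0, 0.238]
contact_force: [-0.4, -0.5, 0.6]
grip_width: 0.0635
finger_force: 5.0
```

```bash
python3 - <<'E'
from h import *
todo(.5315,-.226,.285);o=get_obs();print(o)
im,d=grab_frame("scene");cv2.imwrite("pics/s2.png",cv2.resize(im[180:340,220:400],None,fx=4,fy=3.7)[:600,:800])
E
```

```text
tool [ 0.5312 -0.226   0.2848] [ 3.1413e+00 -2.0000e-04  2.3780e-01] shift tool axes [ 0.0003  0.0001 -0.0002]
{'clock': 3.95, 'qpos': array([-4.65663198e-01,  4.82098841e-01,  1.56309781e+00, -8.70117911e-05,
        1.09601357e+00,  8.67408537e-01]), 'dq': array([-1.23904087e-03,  5.48293082e-04, -3.73794374e-05, -4.07620254e-04,
        2.86705491e-04, -5.66085330e-04]), 'joint_torque': array([ 4.38469620e-01, -5.90790117e+01, -3.10384190e+01,  2.21491316e-01,
        7.57699390e-02,  2.59750333e-03]), 'tool_pos': array([ 0.53119168, -0.2259803 ,  0.28481273]), 'tool_rot': array([ 3.14128626e+00, -2.41602660e-04,  2.37764391e-01]), 'contact_force': array([-0.42696238, -0.47107982,  0.63287951]), 'torque': array([-0.17089621, -0.01842055,  0.00531189]), 'finger_force': 5.000041186285671, 'grip_width': 0.06348033971112949}
```

View pics/s2.png

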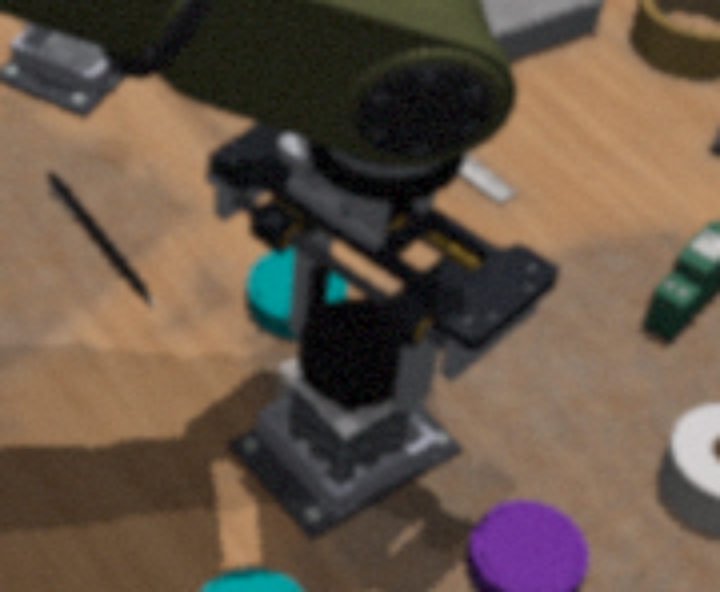

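Crop shows the cap held between both fingers at about (350,350), with the jar seated; the 63.5 mm opening matches the cap. I'll firm the grip and begin turning anticlockwise, which is negative about tool z.

play_rows(
  moves=[
    [[0,0,0,0,0,0,60],[0,0,0,0,0,0,60],[0,0,0,0,0,-4,60],[0,0,0,0,0,-4,60],[0,0,0,0,0,-4,60],[0,0,0,0,0,0,60]],
  ],
  grip_force=55,
)

```text
clock: 4.6
tool_pos: [0.5312, -0.2259, 0.2848]
tool_rot: [-3.141, -0.0, 0.448]
contact_force: [-0.4, 0.6, 2.9]
grip_width: 0.0631
finger_force: 55.0
```

```bash
python3 - <<'E'
from h import *
o=get_obs();print({k:o[k] for k in("tool_pos","tool_rot","contact_force","torque","finger_force","grip_width","qpos")})
E
```

```text
{'tool_pos': array([ 0.53117025, -0.22586725,  0.2847751 ]), 'tool_rot': array([-3.14138391e+00, -2.22450757e-04,  4.48043606e-01]), 'contact_force': array([-0.43178825,  0.63769105,  2.94499708]), 'torque': array([ 0.08300982,  0.0786276 , -0.22769219]), 'finger_force': 55.00016644131392, 'grip_width': 0.06314330285573988, 'qpos': array([-4.65551796e-01,  4.82073854e-01,  1.56323495e+00,  3.41345768e-04,
        1.09631324e+00,  6.57044943e-01])}
```

play_rows(
  moves=[
    [[0,0,0,0,0,-6,60],[0,0,0,0,0,-6,60],[0,0,0,0,0,-6,60],[0,0,0,0,0,-6,60],[0,0,0,0,0,-6,60],[0,0,0,0,0,-6,60],[0,0,0,0,0,0,60]],
  ],
)

```text
clock: 5.3
tool_pos: [0.5309, -0.2256, 0.2849]
tool_rot: [-3.14, -0.0, 1.077]
contact_force: [-4.7, 4.7, 7.7]
grip_width: 0.0628
finger_force: 55.0
```

```bash
python3 - <<'E'
from h import *
o=get_obs();print({k:o[k] for k in("tool_pos","tool_rot","contact_force","torque","finger_force","grip_width","qpos")})
E
```

```text
{'tool_pos': array([ 0.53094777, -0.22560828,  0.28487992]), 'tool_rot': array([-3.13993155e+00, -4.08651192e-04,  1.07684867e+00]), 'contact_force': array([-4.74107237,  4.65339468,  7.66981177]), 'torque': array([ 0.7749744 ,  0.92809796, -0.18819239]), 'finger_force': 55.00189648009837, 'grip_width': 0.06275427986871886, 'qpos': array([-4.65342227e-01,  4.81558222e-01,  1.56374171e+00,  5.12195733e-04,
        1.09794151e+00,  2.83714439e-02])}
```

play_rows(
  moves=[
    [[0,0,0,0,0,-6,60],[0,0,0,0,0,-6,60],[0,0,0,0,0,-6,60],[0,0,0,0,0,-6,60],[0,0,0,0,0,-4,60],[0,0,0,0,0,0,60],[0,0,0,0,0,0,60]],
  ],
)

```text
clock: 6.0
tool_pos: [0.5308, -0.2256, 0.285]
tool_rot: [-3.14, -0.001, 1.562]
contact_force: [-8.7, 5.4, 11.0]
grip_width: 0.0631
finger_force: 55.0
```

```bash
python3 - <<'E'
from h import *
o=get_obs();print({k:o[k] for k in("tool_pos","tool_rot","contact_force","torque","finger_force","grip_width","qpos")})
E
```

```text
{'tool_pos': array([ 0.53081545, -0.22559472,  0.2850478 ]), 'tool_rot': array([-3.13968732e+00, -1.21300068e-03,  1.56198609e+00]), 'contact_force': array([-8.66948534,  5.39389835, 10.97301161]), 'torque': array([ 0.89334764,  1.59475835, -0.23301267]), 'finger_force': 55.0040323426947, 'grip_width': 0.06306885864429695, 'qpos': array([-4.65398601e-01,  4.81178094e-01,  1.56387633e+00,  2.79232347e-04,
        1.09878320e+00, -4.56716757e-01])}
```

play_rows(
  moves=[
    [[0,0,-0.002,0,0,0,60],[0,0,-0.002,0,0,0,60],[0,0,0,0,0,0,60],[0,0,0,0,0,0,60]],
  ],
)

```text
clock: 6.4
tool_pos: [0.5312, -0.2259, 0.2887]
tool_rot: [3.141, 0.0, 1.564]
contact_force: [-0.2, 1.5, -0.1]
grip_width: 0.0632
finger_force: 55.0
```

```bash
python3 - <<'E'
from h import *
o=get_obs();print({k:o[k] for k in("tool_pos","tool_rot","contact_force","torque","finger_force","grip_width")})
E
```

```text
{'tool_pos': array([ 0.53120746, -0.22591578,  0.28869093]), 'tool_rot': array([3.14146434e+00, 1.11888353e-05, 1.56386711e+00]), 'contact_force': array([-0.23901169,  1.4844008 , -0.09126888]), 'torque': array([0.09735855, 0.12351917, 0.00464251]), 'finger_force': 54.99980677384883, 'grip_width': 0.06321567786066605}
```

The load vanished, so the cap is free and the jar isn't being lifted. I'll lift the remaining 36 mm.

play_rows(
  moves=[
    [[0,0,-0.006,0,0,0,60],[0,0,-0.006,0,0,0,60],[0,0,-0.006,0,0,0,60],[0,0,-0.006,0,0,0,60],[0,0,-0.006,0,0,0,60],[0,0,-0.006,0,0,0,60],[0,0,0,0,0,0,60],[0,0,0,0,0,0,60]],
  ],
)

```text
clock: 7.2
tool_pos: [0.5311, -0.2259, 0.3246]
tool_rot: [3.142, 0.0, 1.564]
contact_force: [0.3, 0.8, -0.8]
grip_width: 0.0629
finger_force: 55.0
```

```bash
python3 - <<'E'
from h import *
o=get_obs();print({k:o[k] for k in("tool_pos","tool_rot","contact_force","torque","grip_width","dq")})
im,d=grab_frame("scene");cv2.imwrite("pics/s3.png",cv2.resize(im[200:340,240:390],None,fx=5,fy=4.2,interpolation=cv2.INTER_CUBIC))
for r in trace("scene","cap_nuts"):
    P=cloud("scene",r["pixels"],d);print(round(r["p"],2),r["pixel"],np.median(P,0).round(4),np.percentile(P[:,2],[2,5,95,98]).round(4),P[:,:2].min(0),P[:,:2].max(0))
H,W=d.shape;v,u=np.mgrid[:H,:W];P=world("scene",u,v,d)
for lo,hi in((.106,.122),(.07,.085)):
    m=(P[...,2]>lo)&(P[...,2]<hi)&(d>0)&(np.hypot(P[...,0]-.531,P[...,1]+.226)<.05);Q=P[m]
    print(lo,len(Q),Q.mean(0).round(4),Q.min(0).round(4),Q.max(0).round(4))
E
```

```text
{'tool_pos': array([ 0.53113029, -0.22592227,  0.32464512]), 'tool_rot': array([3.14154786e+00, 2.40475364e-05, 1.56419574e+00]), 'contact_force': array([ 0.28427446,  0.8465053 , -0.83308127]), 'torque': array([-0.0297411 , -0.07618516,  0.07153883]), 'grip_width': 0.06286627837832186, 'dq': array([-3.20898445e-05,  5.87771706e-03,  6.44979128e-03,  4.34030489e-05,
       -1.98625851e-03,  1.65642091e-04])}
0.92 [281.5, 350.6] [ 0.4129 -0.3101  0.0239] [0.0007 0.003  0.0265 0.027 ] [ 0.38343922 -0.33734229] [ 0.44764918 -0.26737855]
0.8 [353.1, 329.9] [ 0.564  -0.3486  0.0242] [0.003  0.0067 0.0267 0.0272] [ 0.53678179 -0.37781337] [ 0.60178895 -0.31293613]
0.58 [312.0, 265.7] [ 0.5294 -0.2387  0.1558] [0.0683 0.1333 0.1584 0.1592] [ 0.48550083 -0.26058518] [ 0.64097521 -0.16186456]
0.106 43 [ 0.5178 -0.2378  0.1101] [ 0.5096 -0.2532  0.1061] [ 0.5386 -0.2211  0.1145]
0.07 346 [ 0.5212 -0.2387  0.0781] [ 0.497  -0.2604  0.0703] [ 0.5632 -0.1984  0.0849]
```

View pics/s3.png

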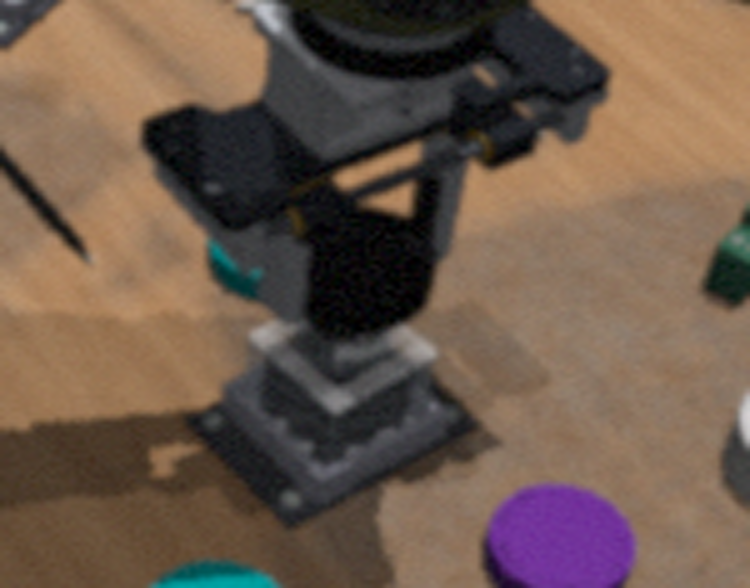

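The crop shows the jar seated in its holder, with its shoulder at the expected height. The cap is level in the fingers at about (365,270), clear of the open neck below it. Let it settle, then hand in.

play_rows(
  moves=[
    [[0,0,0,0,0,0,60],[0,0,0,0,0,0,60],[0,0,0,0,0,0,60]],
  ],
)

```text
clock: 7.6
tool_pos: [0.5312, -0.2259, 0.3245]
tool_rot: [-3.141, -0.0, 1.564]
contact_force: [-0.0, 0.1, -0.1]
grip_width: 0.0629
finger_force: 55.0
```

```bash
python3 -c "
from bench import *
print(job_done())"
```

```text
the job is handed in; nothing more can be done
None
```

I unscrewed the cap of the jar with the nuts and handed the job in at 7.6 s with the cap still held level, about 2 cm above the open mouth and centred to within roughly 2 mm; the jar is seated in its holder and I never touched the other jar or the bystanders.

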